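# Shim the rocking display stand

### The job

The dark wooden display stand rocks because the foot under its red-dotted corner is too short. Without gripping or lifting anything, push the pale wooden wedge along the table, thin end first, under that short foot until it is snug and takes some weight, with the stand still level. Then prove by touch that the stand no longer rocks: press firmly (about 10 N) straight down on the red dot for a moment, then move clear; do not shove the stand along the table, and leave the vase on it and the bowl, lidded jar and brush nearby as they are.

Things in the scene. Friction and masses are not known exactly. Their poses are not given: they have to be found in the camera images.
- stand: Loose square display stand of dark wood, grey cloth inlay on top, 210 x 210 mm, top face 55 mm and underside 25 mm above the table, about 1.3 kg. Four brass feet with round ends (radius 10 mm) stand 85 mm either side of the middle along its x and y; the one at (+85, +85) mm is short. At rest it stands level on the other three. Origin: centre of the square at table level; z up.
- red_dot (a point): Centre of the red 28 mm sticker on the stand's top, 55 mm above the table, right over the short foot, which hangs 5 to 11 mm above the table (differs each time; felt by pressing). A push of about 3 to 5 N down on the dot rocks the stand about its diagonal: the dot sinks by that gap until the foot meets the table. Moves with the stand.
- wedge: Loose polished pale-wood wedge on the table, 100 mm long (x), 50 mm wide (y), 80 g. +x points to the thin end: 1 mm high at x = +50, rising evenly (1 in 5) to 21 mm at the flat back at x = -50. Origin: centre of its underside. It starts beyond the red-dot corner, thin end roughly to the short foot. Once it meets the foot it resists with 4 to 8 N and lifts the corner 1 mm per 5 mm of push.
- vase: Bystander: white and blue porcelain vase, 150 mm high, up to 102 mm across, standing loose on the stand towards the corner opposite the red dot, about 0.7 kg. Origin: centre of its foot.
- bowl: Bystander: blue bowl, 110 mm across, 50 mm high. Origin: centre of its underside.
- jar: Bystander: small white and blue jar with a knobbed lid in one piece, 60 mm across, 90 mm high. Origin: centre of its underside.
- brush: Bystander: dusting brush lying on the table, loose. Origin: under its middle.
Things that resemble listed ones, but are neither listed nor needed, are in the scene too. What is shaped like the wedge but green is not meant.

How it is judged:
On the way, in this order (a step that is already met when the one before it is completed fails the run):
1. the thin end of the wedge is under the short foot (x of stand in the frame of wedge above 0.05 m and y of red_dot in the frame of wedge between -0.024 and 0.024 m and x of red_dot in the frame of wedge between -0.045 and 0.045 m), for 0.1 s.
2. the fingers press down on the red dot with more than 5 N while the wedge carries the corner and the stand stays level: it no longer rocks (all of step 1 and contact force between the fingers and stand above 5 N and contact force between wedge and stand above 3 N and horizontal distance between the grasp point and red_dot below 0.045 m and angle between stand's own z axis and vertical below 0.02 rad), for 0.3 s.
At the end, for the whole second after the job is handed in: Wedge flat under the short foot (foot within 24 mm of its centreline, 5 mm or more from its ends, thin end inward) and bearing load; stand level within 0.02 rad, within 30 mm of its start; vase upright on it; bowl, jar, brush within 20 mm of their starts; all at rest (all of step 1 and contact force between wedge and stand above 0.3 N and angle between stand's own z axis and vertical below 0.02 rad and height (world z) of wedge below 0.004 m and angle between each of wedge, vase's own z axis and vertical below 0.05 rad and distance of stand from where it was at the start of the episode below 0.03 m and linear speed of each of stand, wedge below 0.01 m/s and z of vase in the frame of stand above 0.05 m and distance of each of bowl, jar, brush from where it was at the start of the episode below 0.02 m); the robot touches nothing.
It fails at once if the wedge is lifted off the table or tipped up (height (world z) of wedge above 0.012 m or angle between wedge's own z axis and vertical above 0.3 rad).
It fails at once if the stand is lifted or tipped (height (world z) of stand above 0.012 m or angle between stand's own z axis and vertical above 0.2 rad).
It fails at once if the stand is shoved more than 30 mm along the table (distance of stand from where it was at the start of the episode above 0.03 m).
It fails at once if the vase is tipped, touched off its place or picked up (angle between vase's own z axis and vertical above 0.25 rad or distance of vase from where it was at the start of the episode above 0.04 m).
It fails at once if the bowl, jar or brush is moved more than 20 mm (distance of any of bowl, jar, brush from where it was at the start of the episode above 0.02 m).
It also fails if it takes over 61 s, if anything falls off the work surface, if the arm or the gripper's body presses on something with over 40 N, if the wrist force passes 120 N, or if a joint passes its speed limit or range.

### The arm

A 7-joint arm with a two-finger parallel gripper is mounted at the origin on the work surface. World frame = base frame: x ahead of the robot, y to its left, z up, the work surface at z = 0. Lengths are in m, angles in rad, forces in N, time in s.
With the tool pointing down it reaches from about 0.4 to 0.925 m from the base axis. Payload 4.1 kg.
Tool frame: the origin (TCP) lies midway between the tips of the shut fingers; the grasp point (between the pads) lies 19 mm behind it (env.pinch_z is the distance from the TCP to the grasp point, in m); z points along the fingers, y is the line along which they close (so a half turn about z gives the same grasp; the last joint's range is limited). The gripper opens to 85 mm and grips with 20 to 120 N. Pads are 22 mm wide; open, the fingers measure 114 mm over their backs; the gripper's body (76 mm by 85 mm) begins 54 mm behind the grasp point. The pads swing forward as they close: fully open they stand 13 mm farther back than shut.
Start: joints at [1.182, 0.398, 0.045, 1.537, -0.019, 1.207, -0.051], TCP at [0.186, -0.623, 0.231] pointing down, gripper open.
Joint ranges: [-2.82, 2.82], [-0.49, 2.23], [-1.37, 1.46], [0, 2.46], [-1.36, 4.5], [0.23, 2], [-2.94, 2.94]. Speed limits (rad/s): [2.57, 2.57, 3.14, 3.14, 3.14, 3.14, 3.14].

### API

Orientations are given as a unit quaternion [w, x, y, z].
In Python, from workcell import status, camera, calibration, env gives the robot as it stands. The module is installed in compiled form; this text tells all that it offers.
- The arm moves only by the tool carry_out, never from a script. Its argument "series" is a list of rows, each an object of numbers: "x", "y", "z": the shift along the tool's x, y, z scaled (see below); "turn": the turn about the tool's z scaled (see below). A call has exactly 8 rows; each row shifts and turns the commanded pose from where the row before left it, along the tool's axes as they then stand; what a row does not reach is not made up. The controller multiplies each number of a shift by 2.5 cm and each number of a turn by 4 degrees. A row lasts 1/10 s, in which the tool goes at most 50 mm and 8.59 degrees, less where a joint would pass 70% of its speed; a pose out of reach is approached as far as the arm can. A call with a number of a shift or a turn outside -1 to 1 is refused whole. A call with a gripper value outside its range is refused whole. "grip" is the closure, from -1 (fully open) to 1 (shut), set as the call begins (left out, the last holds). The fingers move at their own pace and stop on an object; the grip force is fixed at half the most. Time passes only in rows, so rows that do not move let the fingers close, or fill a call up. It gives the time, the measured TCP pose, the force, the opening and the grip force at its end, in the units of the state.
- status.sense(): the state, without advancing time (a new reading comes with each control period).
- camera(name): name is "scene" or "top" or "wrist"; returns the picture (400x640x3 uint8, blue, green, red); there is no depth.
- calibration(name): a dict with "K" (3x3 intrinsics, pixels), "T" (4x4, takes a point from camera to world coordinates). Camera axes: x right, y down, z forward; pixel columns grow to the right and rows downward; lengths in m; the calibration is good to about 2 mm. A picture is of the moment at which its call begins: read the wrist's pose just before it. calibration takes no time and is no camera call; for the wrist camera it gives the pose at the moment of the call.
- env.job_done(): hands the job in; it is judged then, once.
The state is a dict: "clock": time; "q": joint angles; "dq": joint speeds; "joint_efforts": joint torques, N m; "eef_pos": TCP position; "eef_rot": TCP orientation; "force": force on the tool from outside, world axes, zero at the start; "ft_torque": the same for the moment, N m; "width": finger opening in m; "grasp_force": force on a finger pad.
Only numpy, scipy, OpenCV 4.12 (cv2) and the standard library are available. Lean on these libraries where they do the work, as an engineer would, in place of code of your own. Each camera call takes 0.05 s, during which the arm holds its last target. There are 200 camera calls.

## Working session

There is one attempt and no reset: what is moved stays moved. The work goes in short steps, Python scripts to look and compute and a tool call to move; the robot and the scene stay as the last step left them, time stands still between calls to the robot, and variables do not carry over. Pictures are saved under pics/ and viewed, at most 10 in all, crops included, and the job is handed in when it is done.

Besides the shell and the picture viewer there is one more tool, called after ">>>" as name([rows], argument=value, ...), one row to a line, values as JSON. carry_out: Moves the arm, as the interface text tells. Its arguments: {"type":"object","properties":{"series":{"type":"array"},"grip":{"type":"number"}},"required":["series"]}

```bash
mkdir -p pics
python3 - <<'E'
from workcell import status,camera,calibration,env
import cv2,numpy as np
for n in("scene","top"):
    cv2.imwrite(f"pics/{n}0.png",camera(n)); c=calibration(n); print(n,c["K"].round(1).tolist(),c["T"].round(4).tolist())
s=status.sense(); print(s["clock"],s["eef_pos"],s["eef_rot"],s["force"],s["width"],env.pinch_z)
E
```

```text
scene [[440.6, 0.0, 316.9], [0.0, 440.6, 201.0], [0.0, 0.0, 1.0]] [[-0.0938, 0.5984, -0.7957, 1.3855], [0.9956, 0.0506, -0.0793, 0.0969], [-0.0071, -0.7996, -0.6005, 0.7658], [0.0, 0.0, 0.0, 1.0]]
top [[508.7, 0.0, 323.8], [0.0, 508.7, 200.6], [0.0, 0.0, 1.0]] [[0.0542, -0.9717, 0.23, 0.1813], [-0.9985, -0.0529, 0.0116, -0.0043], [0.0009, -0.2303, -0.9731, 1.41], [0.0, 0.0, 0.0, 1.0]]
0.1 [ 0.18558979 -0.62234705  0.2303563 ] [-8.68066557e-04  9.89515421e-01  1.44424515e-01 -1.96030476e-04] [-0.58730035  1.11520395 -0.19548718] 0.08587911055742525 0.0187
```

View pics/top0.png

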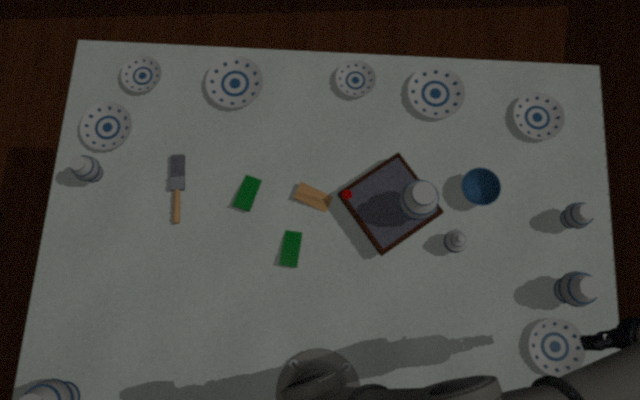

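View pics/scene0.png

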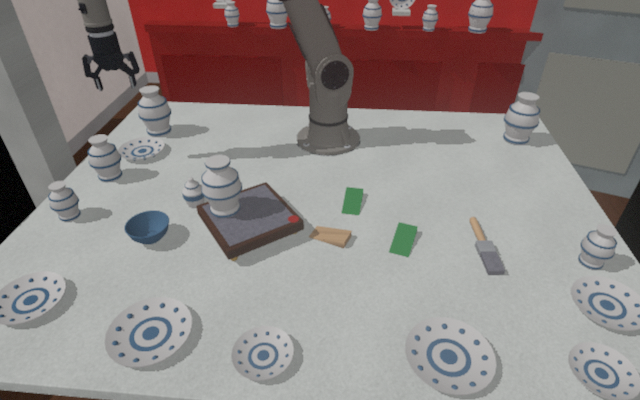

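```bash
cat > h.py <<'E'
from workcell import status,camera,calibration,env
import cv2,numpy as np
def px2w(n,uv,z,c=None):
    c=c or calibration(n); uv=np.atleast_2d(uv).astype(float)
    d=(np.c_[uv,np.ones(len(uv))]@np.linalg.inv(c["K"]).T)@c["T"][:3,:3].T
    o=c["T"][:3,3]; return o+d*((z-o[2])/d[:,2])[:,None]
def w2px(n,P,c=None):
    c=c or calibration(n); P=np.atleast_2d(P); p=(P-c["T"][:3,3])@c["T"][:3,:3]@c["K"].T
    return p[:,:2]/p[:,2:]
E
python3 - <<'E'
from h import *
im=cv2.imread("pics/top0.png"); s=cv2.imread("pics/scene0.png")
a=cv2.resize(im[145:265,270:450],None,fx=4.4,fy=4.4,interpolation=cv2.INTER_CUBIC)
b=cv2.resize(s[190:260,270:390],None,fx=4.4,fy=4.4,interpolation=cv2.INTER_CUBIC)
cv2.imwrite("pics/topcrop.png",cv2.convertScaleAbs(a,alpha=1.5)); cv2.imwrite("pics/scenecrop.png",cv2.convertScaleAbs(b,alpha=1.2))
def seg(im,f):
    h=cv2.cvtColor(im,cv2.COLOR_BGR2HSV); return f(*[x.astype(int) for x in cv2.split(h)]).astype(np.uint8)
m=seg(im,lambda h,s,v:(h>5)&(h<25)&(s>70)&(v>110)); m[:140]=0; m[:,:280]=0;m[250:]=0;m[:,335:]=0
ct=max(cv2.findContours(m,0,2)[0],key=cv2.contourArea); box=cv2.boxPoints(cv2.minAreaRect(ct)); print("wedge px",box.round(1).tolist(),m.sum()); print(px2w("top",box,0.005).round(3).tolist())
r=seg(im,lambda h,s,v:((h<6)|(h>174))&(s>150)&(v>90)); r[:180]=0;r[210:]=0;r[:,:335]=0;r[:,360:]=0
ys,xs=np.nonzero(r); print("dot",xs.mean(),ys.mean(),len(xs),px2w("top",[xs.mean(),ys.mean()],.055).round(4))
print("corners",px2w("top",[(398,154),(442,211),(383,254),(339,192)],.055).round(3).tolist())
E
```

```text
Traceback (most recent call last):
ValueError: max() iterable argument is empty
```

View pics/topcrop.png

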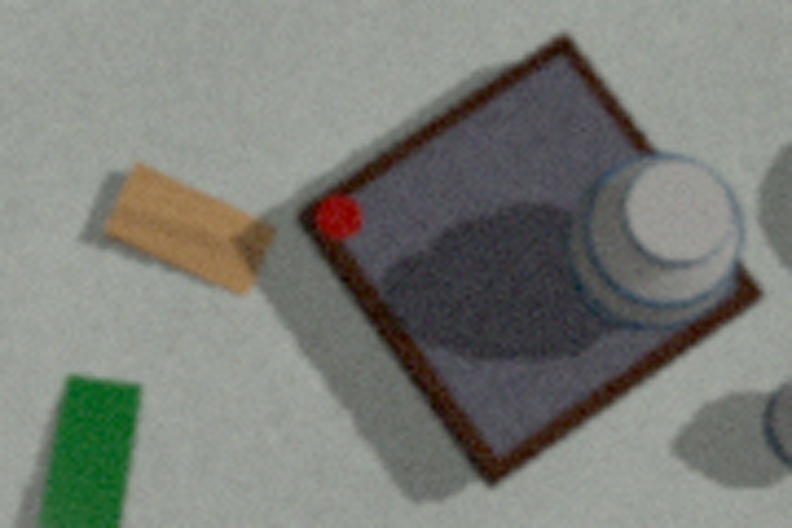

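View pics/scenecrop.png

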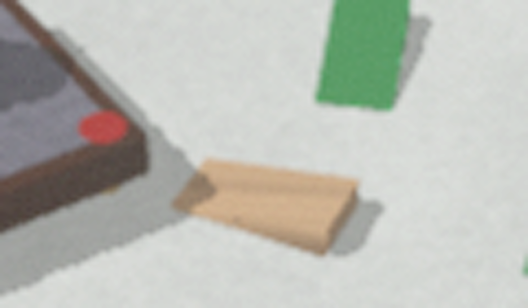

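The crop shows the pale wedge, with its back at crop (121,198) and thin end at (261,261). The dot is at (338,217), and the stand corners are at (565,37), (762,292), (491,484) and (302,213). In full top-image pixels, the candidates are pale (311,196), green (246,193) and green (290,249). I choose the pale one, since its thick end faces away from the stand.

Run:
```python
from h import *
f=lambda p:(np.array(p,float)+.5)/4.4-.5+[270,145]
b=px2w("top",f([(137,164),(105,232)]),.021); t=px2w("top",f([(275,230),(247,293)]),.001)
print("back",b.round(4).tolist(),"thin",t.round(4).tolist())
B,T=b.mean(0)[:2],t.mean(0)[:2]; d=T-B; print("len",np.linalg.norm(d),"w",np.linalg.norm(b[0]-b[1]),np.linalg.norm(t[0]-t[1]),"heading deg",np.degrees(np.arctan2(d[1],d[0])))
D=px2w("top",f([(338,217)]),.055)[0,:2]
C=px2w("top",f([(302,213),(565,37),(762,292),(491,484)]),.055)[:,:2]; print("dot",D,"C",C.round(4).tolist(),"sides",np.linalg.norm(C-np.roll(C,1,0),axis=1))
S=C.mean(0); e=C[0]-S; print("S",S,"|dot-S|",np.linalg.norm(D-S),"diag dir",np.degrees(np.arctan2(*e[::-1])),"dot predicted",S+e*85/105)
v=D-B; print("B->D heading",np.degrees(np.arctan2(v[1],v[0])),np.linalg.norm(v),"T->D",np.linalg.norm(D-T))
print("D->S heading",np.degrees(np.arctan2(*(S-D)[::-1])))
q=status.sense()["eef_rot"]
from scipy.spatial.transform import Rotation as R
print(R.from_quat(np.r_[q[1:],q[0]]).as_matrix().round(3))
W=px2w("top",[(421,195)],.15); print("vase top",W)
```

```text
back [[0.5602, 0.0804, 0.021], [0.5142, 0.0979, 0.021]] thin [[0.5263, -0.0106, 0.001], [0.4836, 0.0053, 0.001]]
len 0.09722650960440189 w 0.0492460699136439 0.04553163499636761 heading deg -109.36179719025084
dot [ 0.52356773 -0.04915601] C [[0.5249, -0.0266], [0.6494, -0.1882], [0.49, -0.3134], [0.3618, -0.1492]] sides [0.20409608 0.20394022 0.20265979 0.20836373]
S [ 0.50651543 -0.16935026] |dot-S| 0.12139784383403815 diag dir 82.65480375674619 dot predicted [ 0.52141139 -0.05379242]
B->D heading -95.63595658045061 0.13893874151510865 T->D 0.05011444754787936
D->S heading -98.07482679675218
[[ 0.958  0.286 -0.001]
 [ 0.286 -0.958  0.002]
 [-0.    -0.002 -1.   ]]
vase top [[ 0.50711707 -0.23617171  0.15      ]]
```

>>> carry_out([
  {"x":0.79,"y":-0.95},
  {"x":0.79,"y":-0.95},
  {"x":0.79,"y":-0.95},
  {"x":0.79,"y":-0.95},
  {"x":0.79,"y":-0.95},
  {"x":0.79,"y":-0.95},
  {"x":0.79,"y":-0.95},
  {"x":0.79,"y":-0.95},
], grip=-0.06)

```text
validation failed for argument at $.se...
```

>>> carry_out([
  {"x":0.79,"y":-0.95},
  {"x":0.79,"y":-0.95},
  {"x":0.79,"y":-0.95},
  {"x":0.79,"y":-0.95},
  {"x":0.79,"y":-0.95},
  {"x":0.79,"y":-0.95},
  {"x":0.79,"y":-0.95},
  {"x":0.79,"y":-0.95},
])

```text
validation failed for argument at $.se...
```

>>> carry_out([
  {"x":0.79,"y":-0.95},
  {"x":0.79,"y":-0.95},
  {"x":0.79,"y":-0.95},
  {"x":0.79,"y":-0.95},
  {"x":0.79,"y":-0.95},
  {"x":0.79,"y":-0.95},
  {"x":0.79,"y":-0.95},
  {"x":0.79,"y":-0.95},
])

```text
validation failed for argument at $.se...
```

>>> carry_out([
  {"turn":1},
  {"turn":1},
  {"turn":1},
  {"turn":1},
  {"turn":1},
  {"turn":1},
  {"turn":1},
  {"turn":1},
])

```text
validation failed for argument at $.se...
```

All four were refused, probably because each row needs all four numbers.

>>> carry_out([
  {"x":0.79,"y":-0.95,"z":0,"turn":0},
  {"x":0.79,"y":-0.95,"z":0,"turn":0},
  {"x":0.79,"y":-0.95,"z":0,"turn":0},
  {"x":0.79,"y":-0.95,"z":0,"turn":0},
  {"x":0.79,"y":-0.95,"z":0,"turn":0},
  {"x":0.79,"y":-0.95,"z":0,"turn":0},
  {"x":0.79,"y":-0.95,"z":0,"turn":0},
  {"x":0.79,"y":-0.95,"z":0,"turn":0},
], grip=-0.06)

```text
clock: 0.9
eef_pos: [0.283, -0.3942, 0.2309]
eef_rot: [-0.0, 0.99, 0.144, -0.0]
force: [1.1, 0.1, 0.4]
width: 0.0451
grasp_force: 0.0
```

>>> carry_out([
  {"x":0.79,"y":-0.95,"z":0,"turn":0},
  {"x":0.79,"y":-0.95,"z":0,"turn":0},
  {"x":0.79,"y":-0.95,"z":0,"turn":0},
  {"x":0.79,"y":-0.95,"z":0,"turn":0},
  {"x":0.79,"y":-0.95,"z":0,"turn":0},
  {"x":0.79,"y":-0.95,"z":0,"turn":0},
  {"x":0.79,"y":-0.95,"z":0,"turn":0},
  {"x":0.79,"y":-0.95,"z":0,"turn":0},
])

```text
clock: 1.7
eef_pos: [0.38, -0.1672, 0.2311]
eef_rot: [0.0, 0.99, 0.144, -0.0]
force: [0.6, -0.5, -0.0]
width: 0.0453
grasp_force: 0.0
```

>>> carry_out([
  {"x":0.79,"y":-0.95,"z":0,"turn":0},
  {"x":0.79,"y":-0.95,"z":0,"turn":0},
  {"x":0.79,"y":-0.95,"z":0,"turn":0},
  {"x":0.79,"y":-0.95,"z":0,"turn":0},
  {"x":0.79,"y":-0.95,"z":0,"turn":0},
  {"x":0.79,"y":-0.95,"z":0,"turn":0},
  {"x":0.79,"y":-0.95,"z":0,"turn":0},
  {"x":0.79,"y":-0.95,"z":0,"turn":0},
])

```text
clock: 2.5
eef_pos: [0.4771, 0.0598, 0.231]
eef_rot: [0.0, 0.99, 0.144, -0.0]
force: [0.7, 0.0, 0.5]
width: 0.0453
grasp_force: 0.0
```

>>> carry_out([
  {"x":0,"y":0,"z":0,"turn":1},
  {"x":0,"y":0,"z":0,"turn":1},
  {"x":0,"y":0,"z":0,"turn":1},
  {"x":0,"y":0,"z":0,"turn":1},
  {"x":0,"y":0,"z":0,"turn":1},
  {"x":0,"y":0,"z":0,"turn":1},
  {"x":0,"y":0,"z":0,"turn":1},
  {"x":0,"y":0,"z":0,"turn":1},
])

```text
clock: 3.3
eef_pos: [0.4767, 0.0587, 0.2309]
eef_rot: [0.0, 0.991, -0.135, -0.0]
force: [0.6, -0.7, -0.1]
width: 0.0452
grasp_force: 0.0
```

Run:
```python
from h import *
s=status.sense();print(s["clock"],s["eef_pos"],s["q"].round(2) if hasattr(s["q"],"round") else s["q"],s["eef_rot"])
c=calibration("wrist"); im=camera("wrist"); cv2.imwrite("pics/w1.png",im); np.savez("w1.npz",K=c["K"],T=c["T"])
```

```text
3.3 [0.47670017 0.05866207 0.23088687] [ 0.31  0.12 -0.56  1.92  0.07  1.13 -2.12] [ 1.72465950e-04  9.90794336e-01 -1.35375003e-01 -4.02613790e-04]
```

View pics/w1.png

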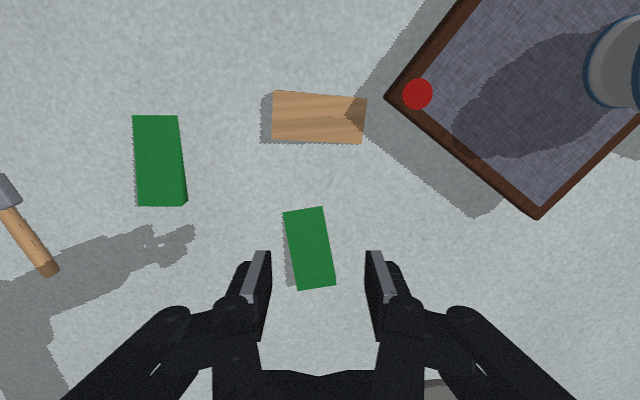

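The wrist view shows the wedge's back edge at (272,91)-(271,143), its thin edge at (367,98)-(362,144), and the dot at (417,94). A green wedge lies at (309,248), near the descent point.

Run:
```python
from h import *
c=dict(np.load("w1.npz"))
b=px2w("",[(272,91),(271,143)],.021,c)[:,:2];t=px2w("",[(367,98),(362,144)],.001,c)[:,:2];D=px2w("",[(417,94)],.055,c)[0,:2]
C=px2w("",[(384,97),(537,220)],.055,c)[:,:2]
g=px2w("",[(283,212),(323,206),(336,284),(299,291)],.005,c)
print("back",b,"thin",t,"dot",D,"corners",C,np.linalg.norm(C[0]-C[1]),"green",g.round(3).tolist())
d=t.mean(0)-b.mean(0);print(np.linalg.norm(d),np.degrees(np.arctan2(d[1],d[0])),"center",(t.mean(0)+b.mean(0))/2, np.linalg.norm(b[0]-b[1]),np.linalg.norm(t[0]-t[1]))
```

```text
back [[0.56306861 0.08204125]
 [0.5127016  0.09968146]] thin [[ 0.52874957 -0.01251157]
 [ 0.48126035  0.00399893]] dot [ 0.52429878 -0.05106314] corners [[ 0.52986353 -0.02107073]
 [ 0.36484735 -0.15120766]] 0.21015699904044957 green [[0.427, 0.115, 0.005], [0.422, 0.066, 0.005], [0.312, 0.079, 0.005], [0.314, 0.128, 0.005]]
0.10064032625234103 -109.06917279929168 center [0.52144503 0.04330252] 0.053366781296331 0.050277461132567876
```

>>> carry_out([
  {"x":0,"y":0,"z":0.95,"turn":0.9},
  {"x":0,"y":0,"z":0.95,"turn":0},
  {"x":0,"y":0,"z":0.95,"turn":0},
  {"x":0,"y":0,"z":0.95,"turn":0},
  {"x":0,"y":0,"z":0.95,"turn":0},
  {"x":0,"y":0,"z":0.95,"turn":0},
  {"x":0,"y":0,"z":0.95,"turn":0},
  {"x":0,"y":0,"z":0.95,"turn":0},
])

```text
clock: 4.15
eef_pos: [0.4769, 0.0587, 0.0402]
eef_rot: [0.0, 0.986, -0.164, -0.0]
force: [0.6, -0.1, -0.2]
width: 0.0453
grasp_force: 0.0
```

>>> carry_out([
  {"x":0,"y":0,"z":0.2,"turn":0},
  {"x":0,"y":0,"z":0.2,"turn":0},
  {"x":0,"y":0,"z":0.2,"turn":0},
  {"x":0,"y":0,"z":0.2,"turn":0},
  {"x":0,"y":0,"z":0.2,"turn":0},
  {"x":0,"y":0,"z":0.2,"turn":0},
  {"x":0,"y":0,"z":0,"turn":0},
  {"x":0,"y":0,"z":0,"turn":0},
])

```text
clock: 4.95
eef_pos: [0.4771, 0.0588, 0.0113]
eef_rot: [0.0, 0.986, -0.165, -0.0]
force: [-0.4, 0.4, -0.1]
width: 0.0452
grasp_force: 0.0
```

>>> carry_out([
  {"x":0,"y":0,"z":0.06,"turn":0},
  {"x":0,"y":0,"z":0.06,"turn":0},
  {"x":0,"y":0,"z":0.06,"turn":0},
  {"x":0,"y":0,"z":0.06,"turn":0},
  {"x":0,"y":0,"z":0.06,"turn":0},
  {"x":0,"y":0,"z":0,"turn":0},
  {"x":0,"y":0,"z":0,"turn":0},
  {"x":0,"y":0,"z":0,"turn":0},
])

```text
clock: 5.75
eef_pos: [0.4771, 0.0588, 0.0038]
eef_rot: [0.0, 0.986, -0.165, 0.0]
force: [-0.1, -0.9, 1.3]
width: 0.0454
grasp_force: 0.0
```

>>> carry_out([
  {"x":0,"y":0,"z":0.04,"turn":0},
  {"x":0,"y":0,"z":0.04,"turn":0},
  {"x":0,"y":0,"z":0.04,"turn":0},
  {"x":0,"y":0,"z":0,"turn":0},
  {"x":0,"y":0,"z":0,"turn":0},
  {"x":0,"y":0,"z":0,"turn":0},
  {"x":0,"y":0,"z":0,"turn":0},
  {"x":0,"y":0,"z":0,"turn":0},
])

```text
clock: 6.55
eef_pos: [0.4771, 0.0588, 0.0008]
eef_rot: [0.0, 0.986, -0.165, 0.0]
force: [-1.0, 0.2, -0.7]
width: 0.045
grasp_force: 0.0
```

>>> carry_out([
  {"x":0,"y":0,"z":0.04,"turn":0},
  {"x":0,"y":0,"z":0.04,"turn":0},
  {"x":0,"y":0,"z":0.04,"turn":0},
  {"x":0,"y":0,"z":0,"turn":0},
  {"x":0,"y":0,"z":0,"turn":0},
  {"x":0,"y":0,"z":0,"turn":0},
  {"x":0,"y":0,"z":0,"turn":0},
  {"x":0,"y":0,"z":0,"turn":0},
])

```text
clock: 7.35
eef_pos: [0.4771, 0.0588, -0.0022]
eef_rot: [0.0, 0.986, -0.165, 0.0]
force: [-1.3, -1.0, 2.6]
width: 0.0451
grasp_force: 1.4
```

>>> carry_out([
  {"x":0,"y":0,"z":-0.05,"turn":0},
  {"x":0.1,"y":0,"z":0,"turn":0},
  {"x":0.1,"y":0,"z":0,"turn":0},
  {"x":0.1,"y":0,"z":0,"turn":0},
  {"x":0.1,"y":0,"z":0,"turn":0},
  {"x":0.06,"y":0,"z":0,"turn":0},
  {"x":0,"y":0,"z":0,"turn":0},
  {"x":0,"y":0,"z":0,"turn":0},
])

```text
clock: 8.15
eef_pos: [0.488, 0.055, -0.001]
eef_rot: [0.0, 0.986, -0.165, 0.0]
force: [-0.4, 0.2, -1.0]
width: 0.0453
grasp_force: 0.0
```

>>> carry_out([
  {"x":0.08,"y":0,"z":0,"turn":-0.4},
  {"x":0.08,"y":0,"z":0,"turn":-0.45},
  {"x":0.08,"y":0,"z":0,"turn":-0.45},
  {"x":0.08,"y":0,"z":0,"turn":-0.45},
  {"x":0.08,"y":0,"z":0,"turn":-0.45},
  {"x":0.08,"y":0,"z":0,"turn":-0.45},
  {"x":0.08,"y":0,"z":0,"turn":-0.4},
  {"x":0,"y":0,"z":0,"turn":0},
])

```text
clock: 8.95
eef_pos: [0.502, 0.0517, -0.0009]
eef_rot: [-0.0, 0.998, -0.059, 0.0]
force: [0.6, -0.3, -0.1]
width: 0.0456
grasp_force: 0.0
```

Run:
```python
from h import *
im=camera("top"); cv2.imwrite("pics/t2.png",cv2.convertScaleAbs(cv2.resize(im[145:265,270:450],None,fx=4.4,fy=4.4,interpolation=cv2.INTER_CUBIC),alpha=1.5))
```

```text
(no output)
```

View pics/t2.png

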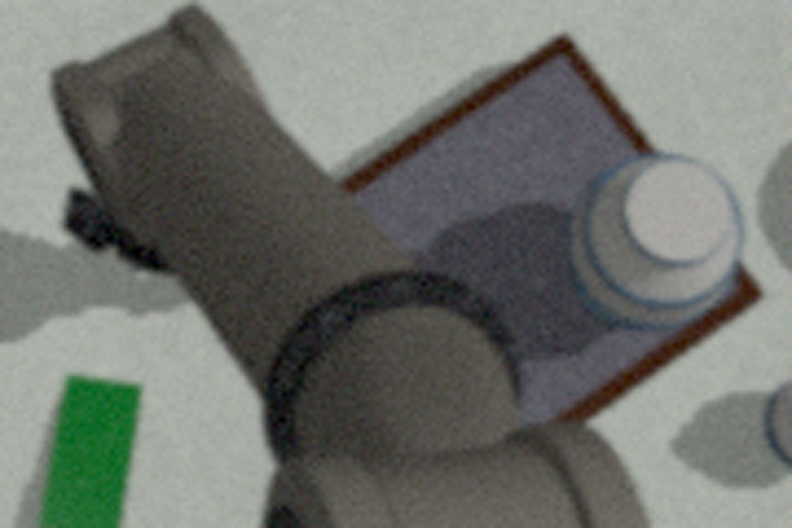

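The arm hides the wedge in this view. I'll back off, raise, and look with the wrist camera.

>>> carry_out([
  {"x":-0.5,"y":0,"z":0,"turn":0},
  {"x":-0.5,"y":0,"z":-0.4,"turn":0},
  {"x":0,"y":0,"z":-1,"turn":0},
  {"x":0,"y":0,"z":-1,"turn":0},
  {"x":0,"y":0,"z":-1,"turn":0},
  {"x":0,"y":0,"z":-1,"turn":0},
  {"x":0,"y":0,"z":-1,"turn":0},
  {"x":0,"y":0,"z":-1,"turn":0},
])

```text
clock: 9.8
eef_pos: [0.4753, 0.0548, 0.1597]
eef_rot: [0.0, 0.998, -0.059, -0.0]
force: [1.2, -1.9, -0.0]
width: 0.0456
grasp_force: 0.0
```

Run:
```python
from h import *
c=calibration("wrist"); im=camera("wrist"); cv2.imwrite("pics/w2.png",im); np.savez("w2.npz",K=c["K"],T=c["T"])
```

```text
(no output)
```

View pics/w2.png

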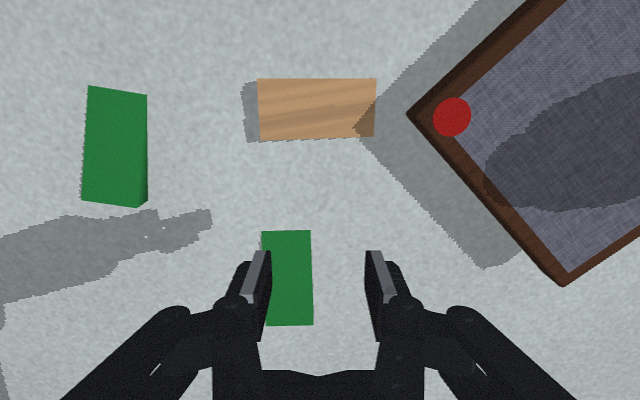

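The wedge now runs straight across the view: back edge (257,79)-(260,140), thin edge (376,79)-(373,136), dot (452,117).

Run:
```python
from h import *
c=dict(np.load("w2.npz"))
b=px2w("",[(257,79),(260,140)],.021,c)[:,:2];t=px2w("",[(376,79),(373,136)],.001,c)[:,:2];D=px2w("",[(452,117)],.055,c)[0,:2]
d=t.mean(0)-b.mean(0);L=np.linalg.norm(d);a=d/L;n=np.array([-a[1],a[0]]);m=(t.mean(0)+b.mean(0))/2
print("back",b,"thin",t,"dot",D,"L",L,np.degrees(np.arctan2(d[1],d[0])),"center",m,"dot in wedge",(D-m)@a,(D-m)@n)
```

```text
back [[0.56813504 0.09190043]
 [0.51938517 0.09808176]] thin [[ 0.55664616 -0.00672527]
 [ 0.5079663  -0.00112074]] dot [ 0.52450451 -0.05166258] L 0.09957504934266116 -96.60521379426075 center [0.53803317 0.04553404] dot in wedge 0.09810763038947415 -0.0022585725566187454
```

>>> carry_out([
  {"x":0.63,"y":-0.89,"z":0,"turn":0},
  {"x":0.63,"y":-0.89,"z":0,"turn":0},
  {"x":0.63,"y":-0.89,"z":0,"turn":0},
  {"x":0.63,"y":-0.9,"z":0,"turn":0},
  {"x":0,"y":0,"z":0,"turn":-1},
  {"x":0,"y":0,"z":0,"turn":-1},
  {"x":0,"y":0,"z":0,"turn":-1},
  {"x":0,"y":0,"z":0,"turn":-1},
], grip=0.53)

```text
clock: 10.65
eef_pos: [0.5485, 0.136, 0.1584]
eef_rot: [0.0, 0.997, 0.082, -0.001]
force: [-0.4, 0.0, -0.5]
width: 0.0199
grasp_force: 0.0
```

>>> carry_out([
  {"x":0,"y":0,"z":0,"turn":-1},
  {"x":0,"y":0,"z":0,"turn":-1},
  {"x":0,"y":0,"z":0,"turn":-1},
  {"x":0,"y":0,"z":0,"turn":-1},
  {"x":0,"y":0,"z":0,"turn":-1},
  {"x":0,"y":0,"z":0,"turn":-1},
  {"x":0,"y":0,"z":0,"turn":-1},
  {"x":0,"y":0,"z":0,"turn":-1},
])

```text
clock: 11.45
eef_pos: [0.5485, 0.1359, 0.1585]
eef_rot: [0.0, 0.935, 0.354, -0.001]
force: [-0.1, 0.6, -1.5]
width: 0.0198
grasp_force: 0.0
```

>>> carry_out([
  {"x":0,"y":0,"z":0.5,"turn":-1},
  {"x":0,"y":0,"z":0.5,"turn":-1},
  {"x":0,"y":0,"z":0.5,"turn":-1},
  {"x":0,"y":0,"z":0.5,"turn":-1},
  {"x":0,"y":0,"z":0.5,"turn":-1},
  {"x":0,"y":0,"z":0.5,"turn":-1},
  {"x":0,"y":0,"z":0.5,"turn":-1},
  {"x":0,"y":0,"z":0.5,"turn":-1},
])

```text
clock: 12.25
eef_pos: [0.5486, 0.1358, 0.0581]
eef_rot: [0.0, 0.802, 0.598, -0.001]
force: [0.5, -0.5, 0.8]
width: 0.0203
grasp_force: 0.0
```

>>> carry_out([
  {"x":0,"y":0,"z":0.5,"turn":-1},
  {"x":0,"y":0,"z":0.5,"turn":-1},
  {"x":0,"y":0,"z":0.5,"turn":-0.55},
  {"x":0,"y":0,"z":0.3,"turn":0},
  {"x":0,"y":0,"z":0.2,"turn":0},
  {"x":0,"y":0,"z":0.1,"turn":0},
  {"x":0,"y":0,"z":0,"turn":0},
  {"x":0,"y":0,"z":0,"turn":0},
])

```text
clock: 13.05
eef_pos: [0.5502, 0.136, 0.0069]
eef_rot: [0.0, 0.747, 0.665, 0.0]
force: [-0.8, -0.3, -1.1]
width: 0.0206
grasp_force: 0.0
```

>>> carry_out([
  {"x":-0.5,"y":0,"z":0,"turn":0},
  {"x":-0.4,"y":0,"z":0,"turn":0},
  {"x":-0.2,"y":0,"z":0,"turn":0},
  {"x":-0.2,"y":0,"z":0,"turn":0},
  {"x":-0.2,"y":0,"z":0,"turn":0},
  {"x":-0.2,"y":0,"z":0,"turn":0},
  {"x":-0.2,"y":0,"z":0,"turn":0},
  {"x":-0.2,"y":0,"z":0,"turn":0},
])

```text
clock: 13.85
eef_pos: [0.5438, 0.0835, 0.0066]
eef_rot: [0.0, 0.746, 0.665, 0.0]
force: [0.6, 0.5, 0.0]
width: 0.02
grasp_force: 0.2
```

>>> carry_out([
  {"x":-0.2,"y":0,"z":0,"turn":0},
  {"x":-0.2,"y":0,"z":0,"turn":0},
  {"x":-0.2,"y":0,"z":0,"turn":0},
  {"x":-0.2,"y":0,"z":0,"turn":0},
  {"x":-0.2,"y":0,"z":0,"turn":0},
  {"x":-0.2,"y":0,"z":0,"turn":0},
  {"x":-0.2,"y":0,"z":0,"turn":0},
  {"x":-0.1,"y":0,"z":0,"turn":0},
])

```text
clock: 14.65
eef_pos: [0.5394, 0.0456, 0.0064]
eef_rot: [0.0, 0.747, 0.665, -0.0]
force: [0.2, 1.3, -0.3]
width: 0.0198
grasp_force: 0.1
```

>>> carry_out([
  {"x":-0.06,"y":0,"z":0,"turn":0},
  {"x":-0.06,"y":0,"z":0,"turn":0},
  {"x":-0.06,"y":0,"z":0,"turn":0},
  {"x":-0.06,"y":0,"z":0,"turn":0},
  {"x":0,"y":0,"z":0,"turn":0},
  {"x":0,"y":0,"z":0,"turn":0},
  {"x":0,"y":0,"z":0,"turn":0},
  {"x":0,"y":0,"z":0,"turn":0},
])

```text
clock: 15.45
eef_pos: [0.5388, 0.0405, 0.0065]
eef_rot: [0.0, 0.747, 0.665, -0.0]
force: [0.0, 0.8, -0.3]
width: 0.0203
grasp_force: 0.0
```

Run:
```python
from h import *
im=camera("scene"); cv2.imwrite("pics/s3.png",cv2.resize(im[170:290,190:390],None,fx=4,fy=4,interpolation=cv2.INTER_CUBIC))
```

```text
(no output)
```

View pics/s3.png

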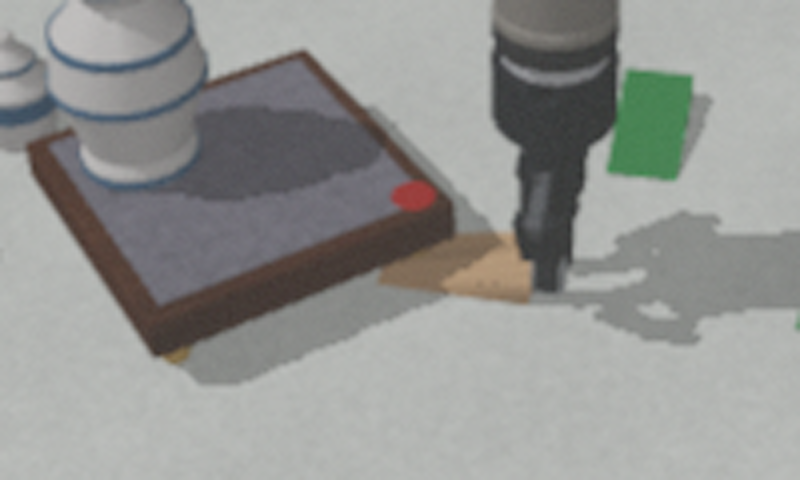

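The wedge is running straight under the dot corner, with its thin tip at about (380,280) in the crop. I'll creep forward and watch the force.

>>> carry_out([
  {"x":-0.03,"y":0,"z":0,"turn":0},
  {"x":-0.03,"y":0,"z":0,"turn":0},
  {"x":-0.03,"y":0,"z":0,"turn":0},
  {"x":-0.03,"y":0,"z":0,"turn":0},
  {"x":-0.03,"y":0,"z":0,"turn":0},
  {"x":-0.03,"y":0,"z":0,"turn":0},
  {"x":-0.03,"y":0,"z":0,"turn":0},
  {"x":-0.03,"y":0,"z":0,"turn":0},
])

```text
clock: 16.3
eef_pos: [0.5381, 0.0345, 0.0065]
eef_rot: [0.0, 0.747, 0.665, 0.0]
force: [1.0, 0.4, 0.2]
width: 0.02
grasp_force: 0.2
```

>>> carry_out([
  {"x":-0.03,"y":0,"z":0,"turn":0},
  {"x":-0.03,"y":0,"z":0,"turn":0},
  {"x":-0.03,"y":0,"z":0,"turn":0},
  {"x":-0.03,"y":0,"z":0,"turn":0},
  {"x":-0.03,"y":0,"z":0,"turn":0},
  {"x":-0.03,"y":0,"z":0,"turn":0},
  {"x":-0.03,"y":0,"z":0,"turn":0},
  {"x":-0.03,"y":0,"z":0,"turn":0},
])

```text
clock: 17.1
eef_pos: [0.5376, 0.0295, 0.0066]
eef_rot: [-0.0, 0.746, 0.665, 0.001]
force: [0.2, 3.9, -0.7]
width: 0.02
grasp_force: 2.2
```

>>> carry_out([
  {"x":-0.03,"y":0,"z":0,"turn":0},
  {"x":-0.03,"y":0,"z":0,"turn":0},
  {"x":-0.03,"y":0,"z":0,"turn":0},
  {"x":-0.03,"y":0,"z":0,"turn":0},
  {"x":0,"y":0,"z":0,"turn":0},
  {"x":0,"y":0,"z":0,"turn":0},
  {"x":0,"y":0,"z":0,"turn":0},
  {"x":0,"y":0,"z":0,"turn":0},
])

```text
clock: 17.9
eef_pos: [0.5373, 0.0273, 0.0066]
eef_rot: [-0.001, 0.746, 0.666, 0.001]
force: [1.2, 6.3, -2.0]
width: 0.0197
grasp_force: 3.0
```

>>> carry_out([
  {"x":-0.03,"y":0,"z":0,"turn":0},
  {"x":-0.03,"y":0,"z":0,"turn":0},
  {"x":-0.03,"y":0,"z":0,"turn":0},
  {"x":-0.03,"y":0,"z":0,"turn":0},
  {"x":0,"y":0,"z":0,"turn":0},
  {"x":0,"y":0,"z":0,"turn":0},
  {"x":0,"y":0,"z":0,"turn":0},
  {"x":0,"y":0,"z":0,"turn":0},
])

```text
clock: 18.7
eef_pos: [0.5371, 0.0248, 0.0067]
eef_rot: [-0.001, 0.746, 0.666, 0.002]
force: [0.3, 7.1, -2.4]
width: 0.0202
grasp_force: 3.5
```

Force is steady at about 7 N, so the wedge is snug. I'll back off, rise and move over the dot with the fingers shut.

>>> carry_out([
  {"x":0.2,"y":0,"z":0,"turn":0},
  {"x":0.4,"y":0,"z":0,"turn":0},
  {"x":0.4,"y":0,"z":0,"turn":0},
  {"x":0,"y":0,"z":-0.5,"turn":0},
  {"x":0,"y":0,"z":-1,"turn":0},
  {"x":0,"y":0,"z":-1,"turn":0},
  {"x":0,"y":0,"z":-1,"turn":0},
  {"x":0,"y":0,"z":-1,"turn":0},
])

```text
clock: 19.5
eef_pos: [0.5395, 0.0472, 0.1209]
eef_rot: [0.0, 0.747, 0.665, -0.0]
force: [0.5, 0.0, 0.4]
width: 0.0198
grasp_force: 0.0
```

>>> carry_out([
  {"x":-0.68,"y":-0.03,"z":0,"turn":0},
  {"x":-0.68,"y":-0.03,"z":0,"turn":0},
  {"x":-0.68,"y":-0.03,"z":0,"turn":0},
  {"x":-0.68,"y":-0.03,"z":0,"turn":0},
  {"x":-0.68,"y":-0.02,"z":0,"turn":0},
  {"x":-0.68,"y":-0.02,"z":0,"turn":0},
  {"x":0,"y":0,"z":0,"turn":0},
  {"x":0,"y":0,"z":0,"turn":0},
], grip=1)

```text
clock: 20.3
eef_pos: [0.524, -0.0533, 0.1196]
eef_rot: [0.0, 0.747, 0.665, 0.0]
force: [0.3, 0.4, -1.0]
width: -0.0004
grasp_force: 0.0
```

Run:
```python
from h import *
im=camera("scene"); cv2.imwrite("pics/s4.png",cv2.resize(im[130:270,190:390],None,fx=4,fy=4,interpolation=cv2.INTER_CUBIC))
```

```text
(no output)
```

View pics/s4.png

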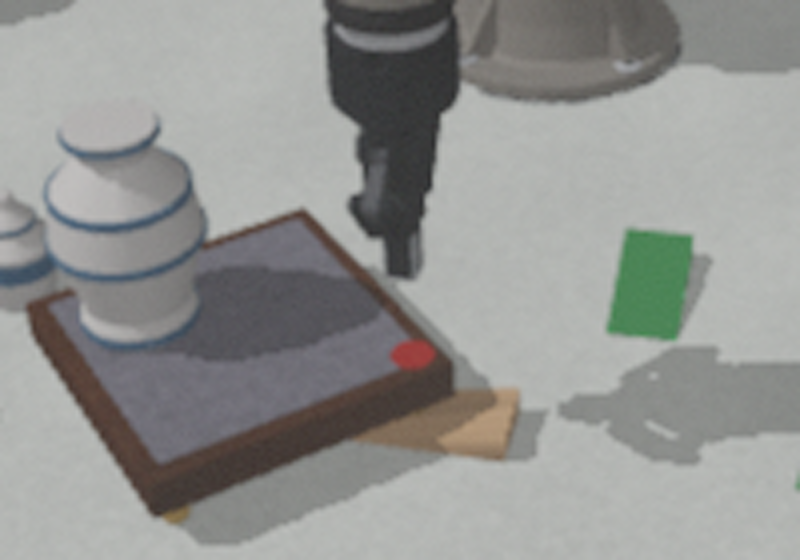

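The wedge is seated under the corner and the fingers are above the dot. Pressing next.

>>> carry_out([
  {"x":0,"y":0,"z":0.7,"turn":0},
  {"x":0,"y":0,"z":0.7,"turn":0},
  {"x":0,"y":0,"z":0.5,"turn":0},
  {"x":0,"y":0,"z":0.3,"turn":0},
  {"x":0,"y":0,"z":0.1,"turn":0},
  {"x":0,"y":0,"z":0.05,"turn":0},
  {"x":0,"y":0,"z":0.05,"turn":0},
  {"x":0,"y":0,"z":0.05,"turn":0},
])

```text
clock: 21.15
eef_pos: [0.5244, -0.0535, 0.0582]
eef_rot: [0.0, 0.747, 0.665, 0.0]
force: [-1.0, -0.2, -0.6]
width: 0.0
grasp_force: 0.0
```

>>> carry_out([
  {"x":0,"y":0,"z":0.04,"turn":0},
  {"x":0,"y":0,"z":0.04,"turn":0},
  {"x":0,"y":0,"z":0.04,"turn":0},
  {"x":0,"y":0,"z":0,"turn":0},
  {"x":0,"y":0,"z":0,"turn":0},
  {"x":0,"y":0,"z":0,"turn":0},
  {"x":0,"y":0,"z":0,"turn":0},
  {"x":0,"y":0,"z":0,"turn":0},
])

```text
clock: 21.95
eef_pos: [0.5242, -0.0535, 0.0555]
eef_rot: [0.0, 0.747, 0.665, -0.0]
force: [-1.5, -0.3, 4.6]
width: 0.0001
grasp_force: 2.6
```

>>> carry_out([
  {"x":0,"y":0,"z":0.03,"turn":0},
  {"x":0,"y":0,"z":0.03,"turn":0},
  {"x":0,"y":0,"z":0,"turn":0},
  {"x":0,"y":0,"z":0,"turn":0},
  {"x":0,"y":0,"z":0,"turn":0},
  {"x":0,"y":0,"z":0,"turn":0},
  {"x":0,"y":0,"z":0,"turn":0},
  {"x":0,"y":0,"z":0,"turn":0},
])

```text
clock: 22.75
eef_pos: [0.5243, -0.0535, 0.0552]
eef_rot: [0.001, 0.747, 0.665, -0.001]
force: [-4.2, 0.2, 15.6]
width: -0.0001
grasp_force: 7.6
```

>>> carry_out([
  {"x":0,"y":0,"z":-0.025,"turn":0},
  {"x":0,"y":0,"z":0,"turn":0},
  {"x":0,"y":0,"z":0,"turn":0},
  {"x":0,"y":0,"z":0,"turn":0},
  {"x":0,"y":0,"z":0,"turn":0},
  {"x":0,"y":0,"z":0,"turn":0},
  {"x":0,"y":0,"z":0,"turn":0},
  {"x":0,"y":0,"z":0,"turn":0},
])

```text
clock: 23.55
eef_pos: [0.5242, -0.0535, 0.0552]
eef_rot: [0.001, 0.747, 0.665, -0.0]
force: [-3.2, -0.6, 10.5]
width: -0.0
grasp_force: 5.2
```

The dot holds at z ≈ 0.055 under 10.5 N, so the corner doesn't sink. Moving clear and checking.

>>> carry_out([
  {"x":0,"y":0,"z":-0.05,"turn":0},
  {"x":0,"y":0,"z":-0.2,"turn":0},
  {"x":0,"y":0,"z":-0.6,"turn":0},
  {"x":0,"y":0,"z":-1,"turn":0},
  {"x":0,"y":0,"z":-1,"turn":0},
  {"x":0,"y":0,"z":-1,"turn":0},
  {"x":0,"y":0,"z":-1,"turn":0},
  {"x":0,"y":0,"z":-0.5,"turn":0},
])

```text
clock: 24.35
eef_pos: [0.5252, -0.0531, 0.1906]
eef_rot: [0.002, 0.747, 0.665, 0.001]
force: [0.4, 0.2, -1.2]
width: 0.0001
grasp_force: 0.0
```

Run:
```python
from h import *
im=camera("scene"); cv2.imwrite("pics/s5.png",cv2.resize(im[130:270,120:390],None,fx=2.9,fy=2.9,interpolation=cv2.INTER_CUBIC))
```

```text
(no output)
```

View pics/s5.png

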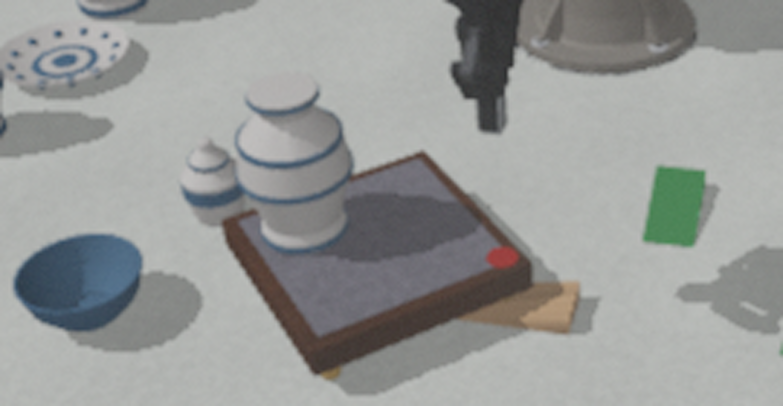

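The wedge is still in place at (520,305), the dot is at (502,258), and the vase, jar and bowl are undisturbed. The gripper is clear, so I'm handing in.

```bash
python3 -c "
from workcell import env
print(env.job_done())"
```

```text
the job is handed in; nothing more can be done
None
```

The wedge is snug under the short foot, the red dot did not sink under a press of about 10 N (briefly 15.6 N), the arm is clear and the job is handed in; the hand-in call gave no verdict.

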